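Seat a row of circuit boards in the solder carrier with a straightedge

TASK

Four loose circuit boards lie out of line on the solder carrier. Take the straightedge by its blue grip and, with its edge, push the whole row under the brass spring fingers until all four boards stand in one straight line against the steel stop bar; press it home for a moment with a push of 15 to 20 N, never 25 N, or the bar's clamp slips. Then lay the straightedge flat on the bench in front of the carrier, and leave the boards untouched by the gripper and the things round the carrier where they are.

Things in the scene. Friction and masses are not known exactly. Their poses are not given: they have to be found in the camera images.
- carrier: Grey solder carrier: plate 196 (x, from -85 to +111 mm) x 260 (y) x 8 mm on 4 mm feet, fixed to the bench. Origin: on the bench; x points from its open front edge (nearer the robot) to the stop, y along the row, z up. The boards slide on its top, 12 mm above the bench.
- stop: Adjustable stop on the plate: a steel bar, 15 (x) x 214 (y) x 10 mm high, square across the carrier, clamped in its guides by two black thumb screws. Origin: on the plate at carrier x = +50 mm, y = 0, axes as the carrier's; it marks the guides, NOT the bar. The bar's front face is set anywhere from 0 to 16 mm beyond (+x) this origin, anew each time: find it by feel (or by eye).
- fingers_mid (a point): Middle of the row of four sprung brass hold-down fingers, 12 mm wide, at carrier y = -84, -28, 28, 84 mm, fixed to a dark bar over the stop. The point is at the noses' underside, carrier x = 44 mm, 6.7 mm above the plate; the turned-up tips reach 9 mm nearer. Boards (8 mm high) lift them. Pushing the row of four under the noses takes some 6 to 15 N, sliding on beyond them 4 to 10 N.
- board_0: Green circuit board, number 1 of the row from the carrier's -y end: 46 mm wide (x), 62 mm long (y), 30 g. Origin: centre, at the underside of its four feet, on the plate. Its y axis points against the carrier's x within 6 degrees at the start, its far edge 20 to 44 mm short of carrier x = 50 mm. Slab 6 to 8 mm above the feet's underside, parts on it up to 18 mm.
- board_1: Green circuit board, number 2 of the row from the carrier's -y end: 46 mm wide (x), 62 mm long (y), 30 g. Origin: centre, at the underside of its four feet, on the plate. Its y axis points against the carrier's x within 6 degrees at the start, its far edge 20 to 44 mm short of carrier x = 50 mm. Slab 6 to 8 mm above the feet's underside, parts on it up to 18 mm.
- board_2: Green circuit board, number 3 of the row from the carrier's -y end: 46 mm wide (x), 62 mm long (y), 30 g. Origin: centre, at the underside of its four feet, on the plate. Its y axis points against the carrier's x within 6 degrees at the start, its far edge 20 to 44 mm short of carrier x = 50 mm. Slab 6 to 8 mm above the feet's underside, parts on it up to 18 mm.
- board_3: Green circuit board, number 4 of the row from the carrier's -y end: 46 mm wide (x), 62 mm long (y), 30 g. Origin: centre, at the underside of its four feet, on the plate. Its y axis points against the carrier's x within 6 degrees at the start, its far edge 20 to 44 mm short of carrier x = 50 mm. Slab 6 to 8 mm above the feet's underside, parts on it up to 18 mm.
- rule: Aluminium straightedge, about 0.3 kg: foot 230 (y) x 40 (x) x 10 mm, lying flat on the bench in front of the carrier, its +x edge towards the boards (x within 20 degrees of the carrier's). On it a blue grip rib, 140 (y) x 10 (x) mm, 10 to 43 mm above the underside. Origin: centre of the underside. Push with the underside 2 to 3 mm above the plate, so that its edge meets the board slabs.
- rule_grip (a point): Point to grip: centre of the blue rib, 30 mm above the straightedge's underside; close the fingers along x. The working edge is 20 mm ahead (+x).
- flux: Yellow and white round tin, 57 mm across, 21 mm high, on the bench beside the carrier; leave it alone. Origin: centre of its underside.
- tape: Black roll of tape, 55 mm across, 19 mm high, on the bench beyond the carrier; leave it alone. Origin: centre of its underside.
- cutters: Red-handled side cutters, 47 x 129 x 12 mm (length along y), lying to the right of the carrier; leave them alone. Origin: middle of the underside.

How it is judged (in metres and radians):
On the way, in this order (a step that is already met when the one before it is completed fails the run):
1. the straightedge is lifted off the bench (height (world z) of rule above 0.008 m), for 0.1 s.
2. all four boards are under the fingers, square and in line, and the row is pressed on the stop bar with more than 5 N (the push less the drag of the fingers) (x of each of board_0, board_1, board_2, board_3 in the frame of carrier above 0.017 m and angle between the y axis of each of board_0, board_1, board_2, board_3 and the x axis of carrier, either way round below 0.035 rad and z of each of board_0, board_1, board_2, board_3 in the frame of carrier below 0.0145 m and angle between each of board_0, board_1, board_2, board_3's own z axis and vertical below 0.06 rad and y of board_1 in the frame of board_0 between -0.0018 and 0.0018 m and y of board_2 in the frame of board_1 between -0.0018 and 0.0018 m and y of board_3 in the frame of board_2 between -0.0018 and 0.0018 m and y of board_3 in the frame of board_0 between -0.003 and 0.003 m and contact force between stop and anything else above 5 N), for 0.3 s.
At the end, for the whole second after the job is handed in: The boards lie as pressed on the stop bar: flat on the plate under the fingers (origin beyond carrier x = 17 mm), square within 2 degrees, each in line with its neighbour within 1.8 mm, the last with the first within 3 mm; the straightedge at rest, flat on the bench in front of the carrier (x of each of board_0, board_1, board_2, board_3 in the frame of carrier above 0.017 m and angle between the y axis of each of board_0, board_1, board_2, board_3 and the x axis of carrier, either way round below 0.035 rad and z of each of board_0, board_1, board_2, board_3 in the frame of carrier below 0.0145 m and angle between each of board_0, board_1, board_2, board_3, rule's own z axis and vertical below 0.06 rad and y of board_1 in the frame of board_0 between -0.0018 and 0.0018 m and y of board_2 in the frame of board_1 between -0.0018 and 0.0018 m and y of board_3 in the frame of board_2 between -0.0018 and 0.0018 m and y of board_3 in the frame of board_0 between -0.003 and 0.003 m and height (world z) of rule below 0.005 m and x of rule in the frame of carrier below -0.1 m and linear speed of each of rule, board_0, board_1, board_2, board_3 below 0.02 m/s); the robot touches nothing.
It fails at once if the stop bar itself is pressed with over 20 N (a push of 25 N or more) (contact force between stop and anything else above 20 N).
It fails at once if the gripper pushes a board itself (contact force between the fingers and board_0 above 1 N or contact force between the fingers and board_1 above 1 N or contact force between the fingers and board_2 above 1 N or contact force between the fingers and board_3 above 1 N).
It fails at once if a thing beside the carrier is moved more than 15 mm (distance of any of flux, tape, cutters from where it was at the start of the episode above 0.015 m).
It also fails if it takes over 58 s, if anything falls off the work surface, if the arm or the gripper's body presses on something with over 40 N, if the wrist force passes 120 N, or if a joint passes its speed limit or range.

ROBOT

A 6-joint arm with a two-finger parallel gripper is mounted at the origin on a cart in front of the work surface, level with it; the furniture and walls round the work are solid. World frame = base frame: x ahead of the robot, y to its left, z up, the work surface at z = 0. Lengths are in m, angles in degrees, forces in N, time in s.
With the tool pointing down it reaches from about 0.375 to 0.9 m from the base axis. Payload 3.1 kg.
Tool frame: the origin (TCP) lies on the centre line of the jaws, within the pads' length; the fingertips stand finger_overhang ahead of it and the grasp point (between the pads) lies 5 mm behind it (finger_overhang is the distance from the TCP to the fingertips, in m); z points along the fingers, y is the line along which they close (so a half turn about z gives the same grasp; the last joint's range is limited). The gripper opens to 87 mm and grips with 3 to 60 N. Pads are 19 mm wide; open, the fingers measure 117 mm over their backs; the gripper's body (75 mm by 190 mm) begins 51 mm behind the grasp point.
Start: joints at [55.835, 30.224, 82.088, -0, 67.689, -10.227], TCP at [0.254, 0.571, 0.237] pointing down, gripper open.
Joint ranges: [-176.69, 176.69], [-43.24, 126.21], [12.49, 139.97], [-82, 262], [0, 151.66], [-163.58, 163.58]. Speed limits (degrees/s): [159.86, 159.86, 180, 180, 180, 180].

INTERFACE

Orientations are given as a 3x3 rotation matrix whose columns are the frame's x, y, z axes.
In Python, from rig import read_state, capture, calibration, hand_in, finger_overhang gives the robot as it stands.
- The arm moves only by the tool send_rows, never from a script. Its argument "plan" is a list of rows, each a list of 5 numbers: the closure in counts, from 0 (fully open) to 255 (shut), then the shift along the tool's x, y, z in m, then the turn about the tool's z in rad. A call has 1 to 20 rows; each row shifts and turns the commanded pose from where the row before left it, along the tool's axes as they then stand; what a row does not reach is not made up. A row lasts 1/12 s, in which the tool goes at most 41.7 mm and 7.16 degrees, less where a joint would pass 70% of its speed; a pose out of reach is approached as far as the arm can. A call is refused whole if a number of a shift passes 0.0417 or a number of a turn 0.125, either way. A call with a gripper value outside its range is refused whole. The fingers move at their own pace and stop on an object; the grip force is fixed at half the most. Time passes only in rows, so rows that do not move let the fingers close. It gives the time, the measured TCP pose, the force, the opening and the grip force at its end, in the units of the state.
- read_state(): the state, without advancing time (a new reading comes with each control period).
- capture(name): name is "scene" or "side" or "wrist"; returns (picture, depth): 480x640x3 uint8, blue, green, red; 480x640 float32, m along the optical axis (not along the pixel's ray), 0 where there is no reading.
- calibration(name): a dict with "fx", "fy", "cx", "cy" (pixels), "xyz" and "rotation" of the camera in the world. Camera axes: x right, y down, z forward; pixel columns grow to the right and rows downward; lengths in m; the calibration is good to about 2 mm. The wrist camera is an equidistant fisheye: a pixel r from the principal point sees the ray r / f radians off the axis. A picture is of the moment at which its call begins: read the wrist's pose just before it. calibration takes no time and is no camera call; for the wrist camera it gives the pose at the moment of the call.
- hand_in(): hands the job in; it is judged then, once.
The state is a dict: "time_s": time; "joint_positions": joint angles; "qvel": joint speeds; "tau": joint torques, N m; "position": TCP position; "tcp_rot": TCP orientation; "force": force on the tool from outside, world axes, zero at the start; "moment": the same for the moment, N m; "opening": opening from 0.0 (shut) to 1.0 (fully open); "grasp_force": force on a finger pad.
Only numpy, scipy, OpenCV 4.12 (cv2) and the standard library are available. Lean on these libraries where they do the work, as an engineer would, in place of code of your own. Each camera call takes 0.05 s, during which the arm holds its last target. There are 200 camera calls.

## Working session

There is one attempt and no reset: what is moved stays moved. The work goes in short steps, Python scripts to look and compute and a tool call to move; the robot and the scene stay as the last step left them, time stands still between calls to the robot, and variables do not carry over. Pictures are saved under pics/ and viewed, at most 10 in all, crops included, and the job is handed in when it is done.

Besides the shell and the picture viewer there is one more tool, called after "Emit:" as a command line: name --pt "numbers of a row" for each row, then --argument value for the rest. send_rows: Moves the arm, as the interface text tells. Its arguments: {"type":"object","properties":{"plan":{"type":"array","items":{"type":"array","items":{"type":"number"}}}},"required":["plan"]}

```bash
ls; mkdir -p pics; python3 - <<'E'
from rig import *
import cv2
print(finger_overhang, read_state())
for n in("scene","side"):
    p,d=capture(n); cv2.imwrite(f"pics/{n}0.png",p); import numpy as np; np.save(f"pics/{n}0.npy",d); print(n,calibration(n))
E
```

```text
pics
0.014 {'time_s': 0.0, 'joint_positions': array([ 5.58344471e+01,  3.02775651e+01,  8.21570141e+01, -1.62360646e-03,
        6.76890126e+01, -1.02263406e+01]), 'qvel': array([-0.03769916,  0.02327213,  0.02525026,  0.02388383,  0.07494876,
        0.07862039]), 'tau': array([ 9.42626539e-04, -4.40043998e+01, -1.76588345e+01,  6.33749831e-02,
        5.83234895e-02, -1.50330470e-04]), 'position': array([0.25317071, 0.57065248, 0.23558314]), 'tcp_rot': array([[-9.13980633e-01,  4.05756067e-01, -1.18969594e-03],
       [ 4.05757654e-01,  9.13978932e-01, -1.79953219e-03],
       [ 3.57185920e-04, -2.12746581e-03, -9.99997673e-01]]), 'force': array([-0.49629166, -0.43582717,  0.37725277]), 'moment': array([ 0.02561742, -0.02865295,  0.00893743]), 'grasp_force': 0.0, 'opening': 1.002029528273383}
scene {'fx': 476.8489851425552, 'fy': 476.8489851425552, 'cx': 319.225363993843, 'cy': 232.3937223077943, 'xyz': array([-0.11706932, -0.71465285,  0.48600543]), 'rotation': array([[ 0.47220563, -0.42700805,  0.77115885],
       [-0.88147964, -0.23264784,  0.41093628],
       [ 0.00393534, -0.87380725, -0.48625652]])}
side {'fx': 531.1598187023044, 'fy': 531.1598187023044, 'cx': 321.79648690300706, 'cy': 250.77809994907855, 'xyz': array([0.51336033, 0.44730519, 0.72030193]), 'rotation': array([[-0.99861577, -0.04277187,  0.03061222],
       [-0.05084943,  0.63624904, -0.76980614],
       [ 0.01344905, -0.77029717, -0.63754325]])}
```

View pics/scene0.png

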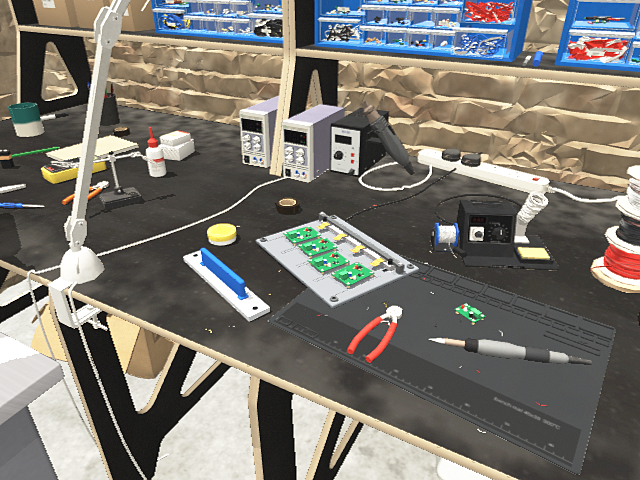

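View pics/side0.png

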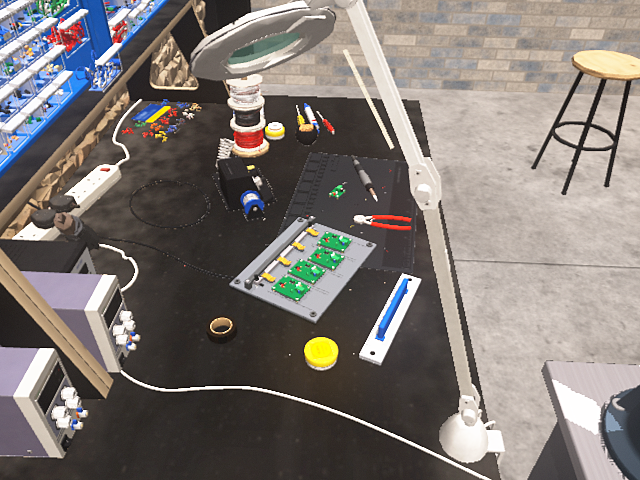

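The scene view shows the rule with its blue rib at about (225,275), the carrier at about (335,258), the tin at (222,234), the tape at (288,205) and the cutters at (375,335). The lamp base is at (82,265). In the side view the lamp arm runs past the rule at about (430,180)-(465,400). Next I'll build an orthographic map from the depth images.

```bash
cat > h.py <<'E'
import numpy as np, cv2
from rig import *
def cloud(p,d,c):
    v,u=np.nonzero(d>0); z=d[v,u]
    P=np.c_[(u-c["cx"])/c["fx"]*z,(v-c["cy"])/c["fy"]*z,z]@c["rotation"].T+c["xyz"]
    return P,p[v,u]
E
python3 - <<'E'
from h import *
out=[]
x0,x1,y0,y1,s=0.2,0.8,-.35,.45,0.001
ims=[]
for n in("scene","side"):
    P,C=cloud(cv2.imread(f"pics/{n}0.png"),np.load(f"pics/{n}0.npy"),calibration(n))
    k=(P[:,0]>x0)&(P[:,0]<x1)&(P[:,1]>y0)&(P[:,1]<y1)&(P[:,2]<.1)&(P[:,2]>-.02)
    P,C=P[k],C[k]; o=np.argsort(P[:,2]);P,C=P[o],C[o]
    im=np.zeros((600,800,3),np.uint8)
    im[((x1-P[:,0])/s).astype(int).clip(0,599),((y1-P[:,1])/s).astype(int).clip(0,799)]=C
    im=cv2.dilate(im,np.ones((3,3)))
    ims.append(im)
    b,g,r=C.astype(int).T
    for nm,m in dict(blue=(b>140)&(r<80),yellow=(r>180)&(g>150)&(b<80),red=(r>150)&(g<90)&(b<90)&(P[:,1]<.1),).items():
        Q=P[m]; 
        if len(Q): print(n,nm,len(Q),Q.mean(0).round(4),Q.min(0).round(3),Q.max(0).round(3))
        if nm=="blue":
            T=Q[Q[:,2]>np.percentile(Q[:,2],95)-.006]; w,V=np.linalg.eigh(np.cov(T[:,:2].T)); print("top",T.mean(0),np.degrees(np.arctan2(V[1,1],V[0,1])),T[:,2].max())
    # white/grey rule foot
    # tall stuff (lamp)
P,C=cloud(cv2.imread("pics/side0.png"),np.load("pics/side0.npy"),calibration("side"))
k=(P[:,0]>.1)&(P[:,0]<.8)&(P[:,1]<.6)&(P[:,1]>-.3)&(P[:,2]>.1)
for z in np.arange(.1,.7,.1):
    q=P[k&(abs(P[:,2]-z)<.02)]
    if len(q):print("tall",z,len(q),q.min(0).round(2),q.max(0).round(2))
cv2.imwrite("pics/orth_scene.png",ims[0]); cv2.imwrite("pics/orth_side.png",ims[1])
E
```

```text
scene blue 860 [ 0.4053 -0.2257  0.0294] [ 0.375 -0.343 -0.003] [0.608 0.424 0.045]
top [ 0.40417946 -0.25152025  0.04171512] 67.8541942478382 0.044557870298344404
scene yellow 406 [0.5939 0.319  0.0133] [ 0.494 -0.308  0.   ] [0.689 0.449 0.027]
scene red 5 [ 0.6057 -0.3138  0.0227] [ 0.59  -0.344  0.02 ] [ 0.618 -0.293  0.025]
side blue 500 [ 0.4189 -0.2278  0.0333] [ 0.373 -0.336  0.009] [ 0.59  -0.17   0.045]
top [ 0.41123122 -0.23183421  0.04152531] 67.77926599719054 0.04481739424568876
side yellow 837 [ 0.5421 -0.1444  0.0191] [ 0.508 -0.319 -0.003] [ 0.659 -0.107  0.027]
side red 13 [ 0.6013 -0.3191  0.0223] [ 0.59  -0.342  0.019] [ 0.618 -0.286  0.025]
tall 0.1 240 [ 0.31 -0.01  0.1 ] [0.34 0.02 0.12]
tall 0.2 356 [ 0.34 -0.03  0.18] [ 0.37 -0.01  0.22]
tall 0.30000000000000004 463 [ 0.37 -0.04  0.28] [ 0.4  -0.02  0.32]
tall 0.4 983 [ 0.4  -0.07  0.38] [ 0.44 -0.03  0.42]
tall 0.5 3407 [ 0.45 -0.27  0.48] [ 0.7  -0.08  0.52]
```

View pics/orth_scene.png

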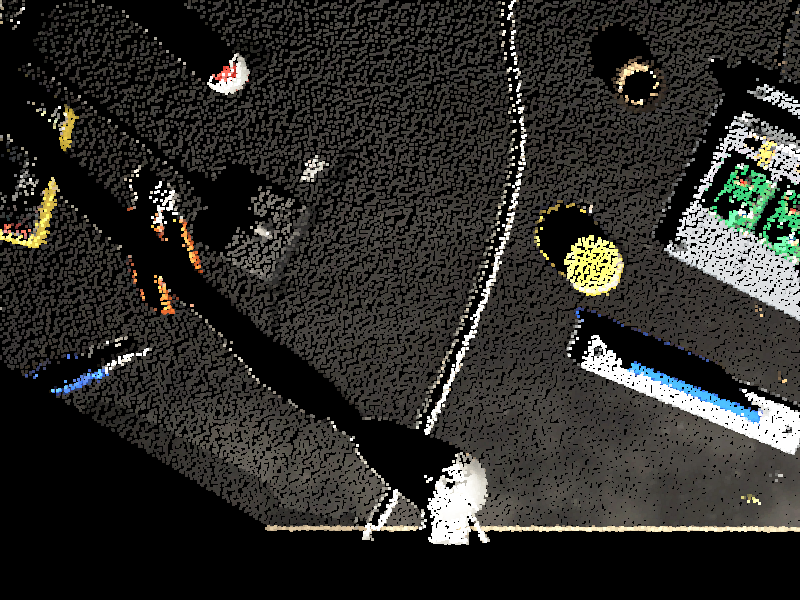

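```bash
python3 - <<'E'
from h import *
x0,x1,y0,y1,s=0.25,0.75,-.65,0.0,0.001
for n in("scene","side"):
    P,C=cloud(cv2.imread(f"pics/{n}0.png"),np.load(f"pics/{n}0.npy"),calibration(n))
    k=(P[:,2]>.06)&(P[:,0]>-.2)&(P[:,0]<.85)&(abs(P[:,1])<.6)
    H=P[k]; az=np.degrees(np.arctan2(H[:,1],H[:,0])); r=np.hypot(H[:,0],H[:,1])
    for z in np.arange(.075,1,.05):
        m=abs(H[:,2]-z)<.025
        if m.sum()>5: print(n,"z%.2f"%z,m.sum(),"r",np.percentile(r[m],[2,50,98]).round(2),"az",np.percentile(az[m],[2,50,98]).round(0),"x",np.percentile(H[m,0],[2,98]).round(2),"y",np.percentile(H[m,1],[2,98]).round(2))
    k=(P[:,0]>x0)&(P[:,0]<x1)&(P[:,1]>y0)&(P[:,1]<y1)&(P[:,2]<.08)&(P[:,2]>-.02)
    P,C=P[k],C[k]; o=np.argsort(P[:,2]);P,C=P[o],C[o]
    im=np.zeros((500,650,3),np.uint8)
    im[((x1-P[:,0])/s).astype(int).clip(0,499),((y1-P[:,1])/s).astype(int).clip(0,649)]=C
    cv2.imwrite(f"pics/orth2_{n}.png",cv2.dilate(im,np.ones((2,2))))
print(read_state()["position"],calibration("wrist"))
p,d=capture("wrist"); cv2.imwrite("pics/w0.png",p); np.save("pics/w0.npy",d)
E
```

```text
scene z0.07 1297 r [0.31 0.76 0.97] az [-40.  -3.  18.] x [0.31 0.85] y [-0.6   0.23]
scene z0.12 756 r [0.32 0.34 0.76] az [-4. -1. 25.] x [0.32 0.73] y [-0.02  0.23]
scene z0.17 418 r [0.34 0.35 0.36] az [-5. -4. -2.] x [0.33 0.36] y [-0.03 -0.01]
scene z0.23 447 r [0.35 0.36 0.38] az [-6. -5. -3.] x [0.35 0.38] y [-0.04 -0.02]
scene z0.28 473 r [0.37 0.38 0.39] az [-8. -7. -4.] x [0.37 0.39] y [-0.05 -0.03]
scene z0.33 500 r [0.38 0.4  0.41] az [-9. -8. -6.] x [0.38 0.41] y [-0.06 -0.04]
scene z0.38 645 r [0.4  0.41 0.43] az [-10.  -9.  -6.] x [0.4  0.43] y [-0.08 -0.05]
scene z0.43 782 r [0.41 0.43 0.47] az [-12. -10.  -7.] x [0.4  0.46] y [-0.1  -0.05]
side z0.07 1151 r [0.08 0.86 0.98] az [-41. -36.   5.] x [0.06 0.85] y [-0.6   0.03]
side z0.12 477 r [0.32 0.33 0.35] az [-2.  0.  2.] x [0.32 0.35] y [-0.01  0.01]
side z0.17 430 r [0.34 0.35 0.36] az [-3. -1. -0.] x [0.34 0.36] y [-0.02 -0.  ]
side z0.23 482 r [0.35 0.37 0.38] az [-5. -3. -2.] x [0.35 0.38] y [-0.03 -0.01]
side z0.28 532 r [0.37 0.38 0.4 ] az [-6. -4. -3.] x [0.37 0.39] y [-0.04 -0.02]
side z0.33 627 r [0.38 0.4  0.41] az [-7. -5. -5.] x [0.38 0.41] y [-0.05 -0.03]
side z0.38 667 r [0.4  0.41 0.43] az [-9. -6. -5.] x [0.4  0.43] y [-0.06 -0.03]
side z0.43 1734 r [0.41 0.44 0.71] az [-23.  -8.  -4.] x [0.41 0.67] y [-0.27 -0.03]
side z0.48 3660 r [0.45 0.65 0.72] az [-25. -16.  -9.] x [0.44 0.69] y [-0.27 -0.07]
side z0.53 4845 r [0.48 0.61 0.69] az [-23. -13. -11.] x [0.47 0.68] y [-0.23 -0.1 ]
side z0.57 1716 r [0.51 0.58 0.63] az [-17. -14. -12.] x [0.49 0.62] y [-0.17 -0.12]
[0.25322178 0.57072733 0.2356783 ] {'fx': 371.64829954431775, 'fy': 371.64829954431775, 'cx': 327.31147496202243, 'cy': 238.35037693401094, 'xyz': array([0.18803561, 0.60001982, 0.38412908]), 'rotation': array([[ 0.40601947,  0.88180638,  0.23992853],
       [ 0.91386146, -0.39110595, -0.10905674],
       [-0.00232946,  0.26354059, -0.96464549]])}
```

View pics/w0.png

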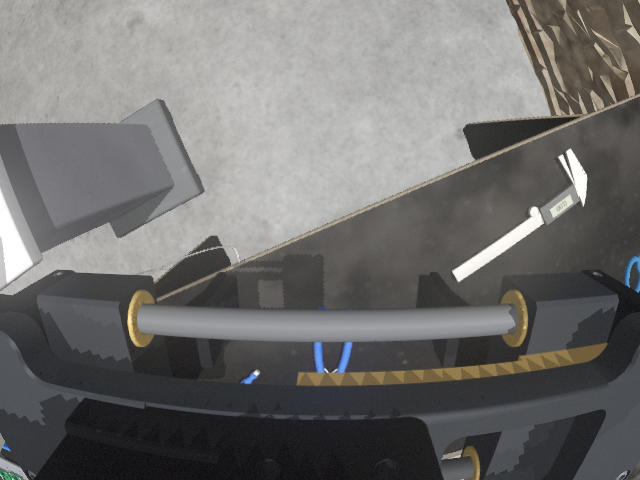

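View pics/orth2_side.png

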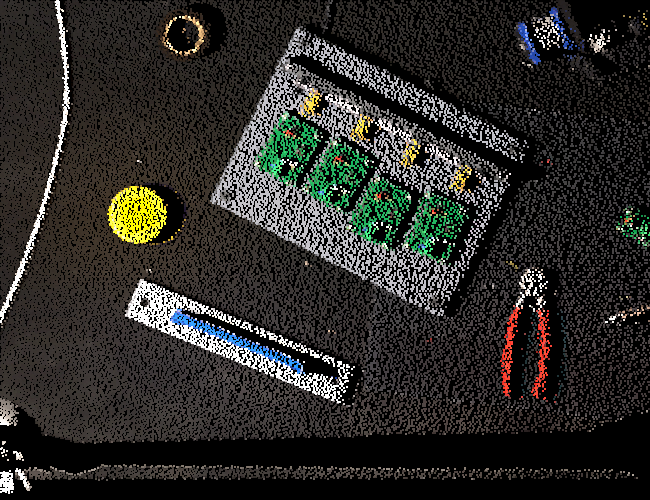

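The orthographic map gives the carrier centre near (0.567,-0.365) with its x axis at about -26°. The rule's rib is near (0.41,-0.235). The lamp post lies between the start pose and the work, at radius 0.31-0.46 m and azimuth 0 to -10°. I'll go round it on the inside, high up, with the gripper body tangential.

Emit:
send_rows --pt "0 0 -0.038 -0.015 0" --pt "0 0 -0.038 -0.015 0" --pt "0 0 -0.038 -0.015 0" --pt "0 0 -0.038 -0.015 0" --pt "0 0 -0.038 -0.015 0" --pt "0 0 -0.038 -0.015 0" --pt "0 0 0 -0.015 -0.1" --pt "0 0 0 -0.015 -0.1" --pt "0 0 0 -0.015 -0.1" --pt "0 0 0 -0.015 -0.1" --pt "0 0 0 -0.015 -0.1" --pt "0 0 0 -0.015 -0.1" --pt "0 0 0 -0.015 -0.1" --pt "0 0 0 -0.015 -0.1" --pt "0 0 0 -0.015 -0.1" --pt "0 0 0 -0.015 -0.1" --pt "0 0 0 -0.015 -0.1" --pt "0 0 0 -0.015 -0.1" --pt "0 0 0 -0.015 -0.1" --pt "0 0 0 -0.015 -0.1"

```text
time_s: 1.82
position: [0.1608, 0.3626, 0.537]
tcp_rot: [[-0.551, -0.834, -0.0], [-0.834, 0.551, -0.0], [0.001, 0.0, -1.0]]
force: [-0.4, 0.1, 0.1]
opening: 0.997
grasp_force: 0.0
```

```bash
python3 - <<'E'
from h import *
s=read_state(); p=s["position"]; print(s["joint_positions"].round(2),p.round(4),np.hypot(*p[:2]),s["tcp_rot"].round(3).tolist(),s["time_s"])
c=calibration("wrist");p,d=capture("wrist"); cv2.imwrite("pics/w1.png",p); np.save("pics/w1.npy",d)
j0=np.radians([30.24,82.12]);j1=np.radians(s["joint_positions"][1:3]); 
# r = L1 sin q2 + L2 sin(q2+q3); z = k + L1 cos+L2 cos
A=[];b=[]
r0,z0=.6244,.2356; r1=np.hypot(*s["position"][:2]); z1=s["position"][2]
A=np.array([[np.sin(j0[0]),np.sin(sum(j0)),0],[np.cos(j0[0]),np.cos(sum(j0)),1],[np.sin(j1[0]),np.sin(sum(j1)),0],[np.cos(j1[0]),np.cos(sum(j1)),1]])
print(np.linalg.lstsq(A,[r0,z0,r1,z1],rcond=None))
E
```

```text
[ 49.83  -2.5   80.93   0.   101.61 -96.73] [0.1608 0.3626 0.537 ] 0.39661043507683846 [[-0.551, -0.834, -0.0], [-0.834, 0.551, -0.0], [0.001, 0.0, -1.0]] 1.8167
(array([ 0.45881781,  0.424175  , -0.00295802]), array([2.74145743e-05]), np.int32(3), array([1.96636096, 1.43354032, 0.27997629]))
```

Emit:
send_rows --pt "0 -0.0045 -0.0385 0 0.1" --pt "0 -0.0045 -0.0385 0 0.1" --pt "0 -0.0045 -0.0385 0 0.1" --pt "0 -0.0045 -0.0385 0 0.1" --pt "0 -0.0045 -0.0385 0 0.1" --pt "0 -0.0045 -0.0385 0 0.1" --pt "0 -0.0045 -0.0385 0 0.1"

```text
time_s: 2.45
position: [0.3525, 0.1757, 0.5356]
tcp_rot: [[-0.962, -0.272, -0.001], [-0.272, 0.962, -0.0], [0.001, 0.0, -1.0]]
force: [0.5, 0.0, 0.6]
opening: 0.999
grasp_force: 0.0
```

```bash
python3 - <<'E'
from h import *
s=read_state(); p=s["position"]; print(s["joint_positions"].round(2),p.round(4),np.hypot(*p[:2]),np.degrees(np.arctan2(p[1],p[0])))
E
```

```text
[ 1.0120e+01 -2.7600e+00  8.1370e+01  1.0000e-02  1.0145e+02 -9.5650e+01] [0.3525 0.1757 0.5356] 0.3938641799059789 26.49450146809205
```

Emit:
send_rows --pt "0 -0.001 -0.0385 0 0.1" --pt "0 -0.001 -0.0385 0 0.1" --pt "0 -0.001 -0.0385 0 0.1" --pt "0 -0.003 -0.038 0 0.1" --pt "0 -0.0045 -0.038 0 0.1" --pt "0 -0.0045 -0.038 0 0.1" --pt "0 -0.0045 -0.038 0 0.1" --pt "0 -0.0045 -0.038 0 0.1" --pt "0 -0.0045 -0.038 0 0.1" --pt "0 -0.0045 -0.038 0 0.1" --pt "0 -0.0045 -0.038 0 0.1"

```text
time_s: 3.37
position: [0.2991, -0.2258, 0.5357]
tcp_rot: [[-0.679, 0.735, -0.0], [0.735, 0.679, 0.001], [0.001, 0.0, -1.0]]
force: [1.6, -0.6, -0.3]
opening: 0.998
grasp_force: 0.0
```

```bash
python3 - <<'E'
from h import *
s=read_state(); p=s["position"]; print(s["joint_positions"].round(2),p.round(4),np.hypot(*p[:2]),np.degrees(np.arctan2(p[1],p[0])))
E
```

```text
[-5.4290e+01 -4.7300e+00  8.3140e+01  1.0000e-02  1.0164e+02 -9.7020e+01] [ 0.2991 -0.2258  0.5357] 0.3747422523674996 -37.053518305095004
```

Emit:
send_rows --pt "0 0 0 0.024 0.0945" --pt "0 0 0 0.024 0.0945" --pt "0 0 0 0.024 0.0945" --pt "0 0 0 0.024 0.0945" --pt "0 0 0 0.024 0.0945" --pt "0 0 0 0.024 0.0945" --pt "0 0 0 0.024 0.0945" --pt "0 0 0 0.024 0.0945" --pt "0 0 0 0.024 0.0945" --pt "0 0 0 0.024 0.0945" --pt "0 0 0 0.024 0.0945" --pt "0 0 0 0.024 0.0945" --pt "0 0.0053 0.0205 0 0" --pt "0 0.0053 0.0205 0 0" --pt "0 0.0053 0.0205 0 0" --pt "0 0.0053 0.0205 0 0" --pt "0 0.0053 0.0205 0 0" --pt "0 0 0 0 0"

```text
time_s: 4.87
position: [0.4085, -0.2389, 0.2483]
tcp_rot: [[0.372, 0.928, 0.003], [0.928, -0.372, -0.002], [-0.001, 0.004, -1.0]]
force: [0.8, -0.2, 0.4]
opening: 1.003
grasp_force: 0.0
```

```bash
cat >> h.py <<'E'
def fcloud(p,d,c):
    v,u=np.nonzero(d>0); z=d[v,u]
    a=u-c["cx"]; b=v-c["cy"]; r=np.hypot(a,b)+1e-9; t=r/c["fx"]
    k=t<1.3; v,u,z,a,b,r,t=[q[k] for q in(v,u,z,a,b,r,t)]
    P=np.c_[a/r*np.tan(t)*z,b/r*np.tan(t)*z,z]@c["rotation"].T+c["xyz"]
    return P,p[v,u]
def ortho(P,C,x0,x1,y0,y1,s,name,zr=(-.02,.08)):
    k=(P[:,0]>x0)&(P[:,0]<x1)&(P[:,1]>y0)&(P[:,1]<y1)&(P[:,2]<zr[1])&(P[:,2]>zr[0])
    P,C=P[k],C[k]; o=np.argsort(P[:,2]);P,C=P[o],C[o]; H,W=int((x1-x0)/s),int((y1-y0)/s)
    im=np.zeros((H,W,3),np.uint8)
    im[((x1-P[:,0])/s).astype(int).clip(0,H-1),((y1-P[:,1])/s).astype(int).clip(0,W-1)]=C
    cv2.imwrite(name,cv2.dilate(im,np.ones((2,2))))
E
python3 - <<'E'
from h import *
s=read_state(); print(s["position"],s["joint_positions"].round(1)); c=calibration("wrist"); p,d=capture("wrist"); cv2.imwrite("pics/w2.png",p); np.save("pics/w2.npy",d)
P,C=fcloud(p,d,c); b,g,r=C.astype(int).T
m=(b>120)&(r<90)&(b>g+25)&(P[:,2]>.02)&(P[:,2]<.06)&(abs(P[:,0]-.41)<.1)&(abs(P[:,1]+.24)<.12); Q=P[m]; print(m.sum(),Q.mean(0),Q.min(0),Q.max(0))
T=Q[Q[:,2]>.036]; 
if len(T)>10:
    print("rect",cv2.minAreaRect(T[:,:2].astype(np.float32)))
    w,V=np.linalg.eigh(np.cov(T[:,:2].T)); print("top",len(T),T.mean(0),np.degrees(np.arctan2(V[1,1],V[0,1])))
ortho(P,C,.25,.75,-.6,-.05,.001,"pics/ow2.png")
E
```

```text
[ 0.40846132 -0.23894915  0.24832113] [-4.390e+01  1.750e+01  1.026e+02  1.000e-01  5.970e+01 -2.210e+01]
400 [ 0.39350114 -0.28048805  0.04289817] [ 0.38025768 -0.30643452  0.03907151] [ 0.41400088 -0.24026226  0.04540366]
rect ((0.3967035710811615, -0.27267903089523315), (0.07143700867891312, 0.009169802069664001), 67.88399505615234)
top 400 [ 0.39350114 -0.28048805  0.04289817] 67.27120482514668
```

View pics/w2.png

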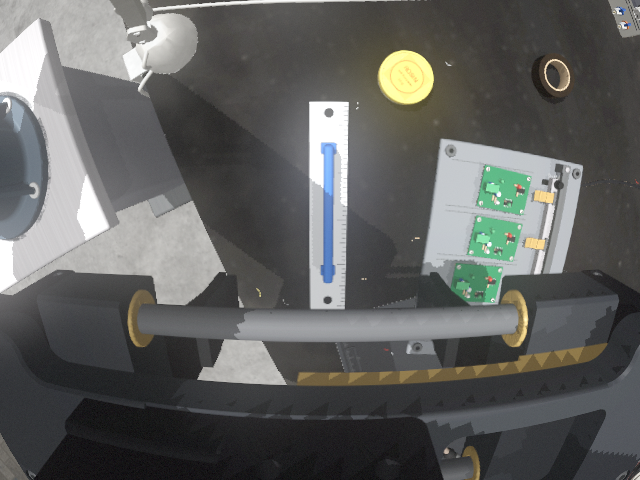

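The wrist view shows the whole rib from (328,143) to (327,282), and the carrier's left corners at (440,139) and (583,165). Next I'll refine the rib and carrier poses.

```bash
python3 - <<'E'
from h import *
c=calibration("wrist"); p=cv2.imread("pics/w2.png"); d=np.load("pics/w2.npy")
def hue(C): return cv2.cvtColor(C[None].astype(np.uint8),cv2.COLOR_BGR2HSV)[0].astype(int)
# ray intersect
def ray(u,v,z):
    a,b=u-c["cx"],v-c["cy"]; r=np.hypot(a,b); t=r/c["fx"]; w=c["rotation"]@np.array([a/r*np.sin(t),b/r*np.sin(t),np.cos(t)])
    return c["xyz"]+w*(z-c["xyz"][2])/w[2]
print("rib ends",ray(328,143,.043),ray(327,282,.043))
W=fcloud(p,d,c)
for n in("wrist","scene","side"):
    P,C=W if n=="wrist" else cloud(cv2.imread(f"pics/{n}0.png"),np.load(f"pics/{n}0.npy"),calibration(n))
    h=hue(C); m=(h[:,0]>95)&(h[:,0]<125)&(h[:,1]>110)&(P[:,2]>.036)&(P[:,2]<.05)&(abs(P[:,0]-.41)<.06)&(abs(P[:,1]+.24)<.1)
    print(n,m.sum(),"rib",cv2.minAreaRect(P[m,:2].astype(np.float32)))
    # boards slab + plate
    m=(h[:,0]>45)&(h[:,0]<90)&(h[:,1]>90)&(P[:,2]>.015)&(P[:,2]<.024)&(P[:,0]>.45)&(P[:,0]<.7)&(P[:,1]<-.2)&(P[:,1]>-.5)
    print(n,m.sum(),"boards",cv2.minAreaRect(P[m,:2].astype(np.float32)))
    m=(h[:,1]<60)&(h[:,2]>90)&(abs(P[:,2]-.012)<.005)&(P[:,0]>.42)&(P[:,0]<.76)&(P[:,1]<-.19)&(P[:,1]>-.56)
    # drop outliers via opening on a 2mm grid
    g=np.zeros((180,190),np.uint8); i=((P[m,0]-.42)/.002).astype(int);j=((P[m,1]+.56)/.002).astype(int); g[i,j]=255
    g=cv2.morphologyEx(cv2.morphologyEx(g,cv2.MORPH_CLOSE,np.ones((5,5))),cv2.MORPH_OPEN,np.ones((5,5)))
    k,l,st,_=cv2.connectedComponentsWithStats(g); b=1+st[1:,4].argmax(); ii,jj=np.nonzero(l==b)
    q=np.c_[ii*.002+.421,jj*.002-.559].astype(np.float32); R=cv2.minAreaRect(q); print(n,"plate",R,cv2.boxPoints(R).round(4).tolist())
E
```

```text
rib ends [ 0.43277115 -0.17498823  0.043     ] [ 0.38005231 -0.303927    0.043     ]
wrist 1172 rib ((0.40670523047447205, -0.2408839762210846), (0.13792766630649567, 0.010447267442941666), 68.02132415771484)
wrist 3979 boards ((0.5686149001121521, -0.33608704805374146), (0.15927881002426147, 0.06992125511169434), 55.329193115234375)
wrist plate ((0.5811851024627686, -0.31860262155532837), (0.16253423690795898, 0.16199035942554474), 63.04783248901367) [[0.4722000062465668, -0.35429999232292175], [0.6165000200271606, -0.4277999997138977], [0.6901999711990356, -0.28290000557899475], [0.545799970626831, -0.2094999998807907]]
scene 360 rib ((0.4075373411178589, -0.24589714407920837), (0.13925787806510925, 0.010387321002781391), 67.67681121826172)
scene 1210 boards ((0.5555254220962524, -0.3646111488342285), (0.21567392349243164, 0.0763077437877655), 62.27534103393555)
scene plate ((0.5584000945091248, -0.3652000427246094), (0.2638559937477112, 0.15652474761009216), 63.43495178222656) [[0.4293999969959259, -0.448199987411499], [0.5694000124931335, -0.5181999802589417], [0.6873999834060669, -0.28220000863075256], [0.5473999977111816, -0.21220000088214874]]
side 294 rib ((0.40958070755004883, -0.23720192909240723), (0.1376284658908844, 0.009424182586371899), 67.54998779296875)
side 1433 boards ((0.5564731955528259, -0.3583793342113495), (0.2170320749282837, 0.07453732192516327), 62.10986328125)
side plate ((0.56086266040802, -0.3596486449241638), (0.2648874521255493, 0.16033779084682465), 62.52553939819336) [[0.428600013256073, -0.44020000100135803], [0.570900022983551, -0.5141000151634216], [0.6930999755859375, -0.2791000008583069], [0.5508000254631042, -0.20520000159740448]]
```

Emit:
send_rows --pt "0 -0.002 0 0.035 0.005" --pt "0 0 0 0.035 0" --pt "0 0 0 0.035 0" --pt "0 0 0 0.035 0" --pt "0 0 0 0.035 0" --pt "0 0 0 0.03 0" --pt "0 0 0 0.012 0" --pt "0 0 0 0.004 0" --pt "0 0 0 0 0" --pt "0 0 0 0 0"

```text
time_s: 5.75
position: [0.404, -0.2397, 0.0281]
tcp_rot: [[0.377, 0.926, 0.0], [0.926, -0.377, -0.0], [-0.0, 0.0, -1.0]]
force: [0.0, -0.4, 0.2]
opening: 1.003
grasp_force: 0.0
```

Emit:
send_rows --pt "0 0 0.003 0.001 0" --pt "255 0 0 0 0" --pt "255 0 0 0 0" --pt "255 0 0 0 0" --pt "255 0 0 0 0" --pt "255 0 0 0 0" --pt "255 0 0 0 0" --pt "255 0 0 0 0" --pt "255 0 0 0 0" --pt "255 0 0 0 0"

```text
time_s: 6.58
position: [0.4071, -0.2407, 0.0265]
tcp_rot: [[0.377, 0.926, -0.0], [0.926, -0.377, 0.0], [0.0, -0.0, -1.0]]
force: [-0.5, 0.0, -0.3]
opening: 0.403
grasp_force: 0.0
```

Emit:
send_rows --pt "255 0 0 0 0" --pt "255 0 0 0 0" --pt "255 0 0 0 0" --pt "255 0 0 0 0" --pt "255 0 0 0 0" --pt "255 0 0 0 0" --pt "255 0 0 0 0" --pt "255 0 0 0 0"

```text
time_s: 7.25
position: [0.4074, -0.2409, 0.0265]
tcp_rot: [[0.376, 0.926, 0.0], [0.926, -0.376, -0.0], [-0.0, 0.001, -1.0]]
force: [1.0, 0.6, 0.0]
opening: 0.11
grasp_force: 30.0
```

Emit:
send_rows --pt "255 0 0 -0.01 0" --pt "255 0 0 -0.015 0" --pt "255 0 0 -0.02 0" --pt "255 0 0 -0.005 0.042" --pt "255 0 0 0 0.042" --pt "255 -0.008 0.02 0 0" --pt "255 -0.008 0.02 0 0" --pt "255 -0.008 0.02 0 0" --pt "255 -0.008 0.02 0 0" --pt "255 -0.008 0.02 0 0" --pt "255 0 0 0 0" --pt "255 0 0 0 0"

```text
time_s: 8.25
position: [0.4782, -0.3221, 0.0767]
tcp_rot: [[0.453, 0.891, -0.0], [0.891, -0.453, 0.0], [0.0, -0.0, -1.0]]
force: [-0.6, 0.6, -3.8]
opening: 0.117
grasp_force: 30.0
```

```bash
python3 - <<'E'
from h import *
s=read_state(); print(s["position"],s["tcp_rot"].round(4).tolist(),s["force"],s["moment"])
for n in("wrist","scene","side"):
    c=calibration(n); p,d=capture(n); cv2.imwrite(f"pics/{n}3.png",p); np.save(f"pics/{n}3.npy",d)
    if n=="wrist": print(c)
    P,C=(fcloud if n=="wrist" else cloud)(p,d,c)
    ortho(P,C,.36,.72,-.54,-.14,.00066,f"pics/o3_{n}.png",(-.02,.07))
E
python3 -c "
import cv2,numpy as np
cv2.imwrite('pics/m3.png',np.vstack([np.hstack([cv2.imread('pics/wrist3.png')[100:400,200:600],cv2.imread('pics/scene3.png')[190:490,180:580][:300]]) if 0 else cv2.imread('pics/wrist3.png')]))"
```

```text
[ 0.47824698 -0.32209372  0.07667251] [[0.4532, 0.8914, -0.0003], [0.8914, -0.4532, 0.0003], [0.0001, -0.0004, -1.0]] [-0.56545525  0.55823853 -3.7913242 ] [ 0.00582188  0.07575163 -0.01619158]
{'fx': 371.64829954431775, 'fy': 371.64829954431775, 'cx': 327.31147496202243, 'cy': 238.35037693401094, 'xyz': array([ 0.5112271 , -0.25816202,  0.22509364]), 'rotation': array([[ 8.91267315e-01, -4.37500915e-01, -1.19312708e-01],
       [-4.53478257e-01, -8.59743971e-01, -2.34942066e-01],
       [ 2.08987017e-04,  2.63501903e-01, -9.64658853e-01]])}
```

View pics/wrist3.png

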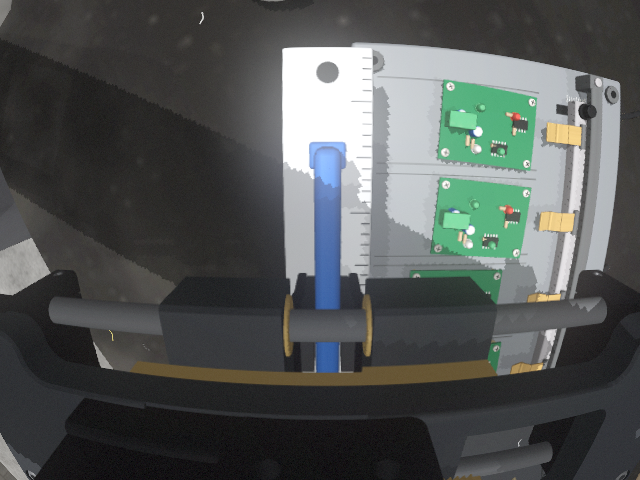

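The wrist view shows the rule's working edge at column ~371, all four boards ahead of it, the fingers at (563,133), (557,222) and further down, and the bright stop bar at about (570,150)-(548,360). I'll measure the angles numerically.

```bash
python3 - <<'E'
from h import *
c=dict(fx=371.6483,fy=371.6483,cx=327.3115,cy=238.3504,xyz=np.array([ 0.5112271 , -0.25816202,  0.22509364]),rotation=np.array([[ 8.91267315e-01, -4.37500915e-01, -1.19312708e-01],[-4.53478257e-01, -8.59743971e-01, -2.34942066e-01],[ 2.08987017e-04,  2.63501903e-01, -9.64658853e-01]]))
a=np.radians(-26.9); R=np.array([[np.cos(a),-np.sin(a)],[np.sin(a),np.cos(a)]]); O=np.array([.564,-.365])
def fit(t,v,nm):
    t,v=np.array(t),np.array(v); k=np.ones(len(t),bool)
    for _ in range(4):
        q=np.polyfit(t[k],v[k],1); e=abs(v-np.polyval(q,t)); k=e<max(.0012,2*np.median(e[k]))
    print(nm,"slope deg %.2f"%np.degrees(np.arctan(q[0])),"at0 %.4f"%q[1],k.sum(),len(t),"std %.4f"%e[k].std())
for n in("wrist","scene","side"):
    p=cv2.imread(f"pics/{n}3.png");d=np.load(f"pics/{n}3.npy")
    P,C=fcloud(p,d,c) if n=="wrist" else cloud(p,d,calibration(n))
    L=(P[:,:2]-O)@R; z=P[:,2]; hs=cv2.cvtColor(C[None],cv2.COLOR_BGR2HSV)[0].astype(int)
    near=(abs(L[:,0])<.13)&(abs(L[:,1])<.16)
    pl=near&(abs(z-.012)<.004)&(hs[:,1]<60)&(hs[:,2]>80)
    T=[];V=[]
    for x in np.arange(-.05,.03,.003):
        m=pl&(abs(L[:,0]-x)<.0015)
        if m.sum()>8:T.append(x);V.append(np.percentile(L[m,1],99.5))
    if len(T)>5: fit(T,V,n+" left edge y(x) (expect .130)")
    ru=near&(z>.05)&(z<.068)&(hs[:,1]<40)&(hs[:,2]>120)&(L[:,0]<-.03); T=[];V=[];B=[]
    for y in np.arange(-.11,.12,.004):
        m=ru&(abs(L[:,1]-y)<.002)
        if m.sum()>4:T.append(y);V.append(np.percentile(L[m,0],98));B.append(L[m,0].min())
    if len(T)>5:fit(T,V,n+" rule edge x(y)"); print(" zmean",z[ru].mean(),"yrange",np.percentile(L[ru,1],[.5,99.5]).round(4), "xmin",np.median(B))
    st=near&(z>.019)&(z<.026)&(L[:,0]>.045)&(L[:,0]<.085)&(hs[:,1]<70); T=[];V=[]
    for y in np.arange(-.105,.105,.004):
        m=st&(abs(L[:,1]-y)<.002)
        if m.sum()>3:T.append(y);V.append(np.percentile(L[m,0],5))
    if len(T)>5:fit(T,V,n+" stop front x(y)")
    gr=near&(hs[:,0]>45)&(hs[:,0]<90)&(hs[:,1]>90)&(z>.016)&(z<.024); T=[];V=[]
    out=[]
    for y in np.arange(-.11,.112,.01):
        m=gr&(abs(L[:,1]-y)<.005)
        if m.sum()>5: out.append((round(y,3),*np.percentile(L[m,0],[1,99]).round(3)))
    print(n,"boards",out)
E
```

```text
wrist left edge y(x) (expect .130) slope deg 0.32 at0 0.1284 27 27 std 0.0001
wrist rule edge x(y) slope deg -0.04 at0 -0.0762 28 33 std 0.0001
 zmean 0.06035437204136297 yrange [0.0012 0.1129] xmin -0.1152796587323406
wrist stop front x(y) slope deg 0.04 at0 0.0602 35 42 std 0.0002
wrist boards [(np.float64(-0.08), np.float64(0.021), np.float64(0.026)), (np.float64(-0.07), np.float64(0.017), np.float64(0.026)), (np.float64(-0.06), np.float64(0.017), np.float64(0.025)), (np.float64(-0.03), np.float64(0.012), np.float64(0.015)), (np.float64(-0.02), np.float64(0.001), np.float64(0.015)), (np.float64(-0.01), np.float64(-0.045), np.float64(0.015)), (np.float64(-0.0), np.float64(-0.044), np.float64(0.026)), (np.float64(0.01), np.float64(-0.033), np.float64(0.027)), (np.float64(0.02), np.float64(-0.033), np.float64(0.027)), (np.float64(0.03), np.float64(-0.033), np.float64(0.028)), (np.float64(0.04), np.float64(-0.032), np.float64(0.029)), (np.float64(0.05), np.float64(-0.031), np.float64(0.028)), (np.float64(0.06), np.float64(-0.032), np.float64(0.028)), (np.float64(0.07), np.float64(-0.0
[... 2759 characters left out ...]
float64(-0.0), np.float64(-0.041), np.float64(0.013)), (np.float64(0.01), np.float64(-0.035), np.float64(0.026)), (np.float64(0.02), np.float64(-0.034), np.float64(0.026)), (np.float64(0.03), np.float64(-0.033), np.float64(0.026)), (np.float64(0.04), np.float64(-0.033), np.float64(0.026)), (np.float64(0.05), np.float64(-0.032), np.float64(0.025)), (np.float64(0.06), np.float64(-0.031), np.float64(0.02)), (np.float64(0.07), np.float64(-0.034), np.float64(0.027)), (np.float64(0.08), np.float64(-0.033), np.float64(0.028)), (np.float64(0.09), np.float64(-0.032), np.float64(0.028)), (np.float64(0.1), np.float64(-0.032), np.float64(0.027)), (np.float64(0.11), np.float64(-0.03), np.float64(0.025))]
```

Emit:
send_rows --pt "255 0 0 0.012 0" --pt "255 0 0 0.012 0" --pt "255 0 0 0.008 0" --pt "255 0 0 0.003 0" --pt "255 0 0 0 0" --pt "255 0 0 0 0" --pt "255 0 0 0 0"

```text
time_s: 8.98
position: [0.4784, -0.3219, 0.0416]
tcp_rot: [[0.453, 0.892, 0.0], [0.892, -0.453, -0.0], [-0.0, 0.0, -1.0]]
force: [0.7, 0.1, -3.7]
opening: 0.109
grasp_force: 30.0
```

Emit:
send_rows --pt "255 0 0.004 0.0005 0" --pt "255 0 0.005 0 0" --pt "255 0 0.005 0 0" --pt "255 0 0.005 0 0" --pt "255 0 0.004 0 0" --pt "255 0 0.003 0 0" --pt "255 0 0.003 0 0" --pt "255 0 0.003 0 0" --pt "255 0 0.003 0 0" --pt "255 0 0.003 0 0" --pt "255 0 0.003 0 0" --pt "255 0 0.003 0 0" --pt "255 0 0.002 0 0" --pt "255 0 0 0 0"

```text
time_s: 10.15
position: [0.5197, -0.3429, 0.041]
tcp_rot: [[0.453, 0.892, 0.001], [0.892, -0.453, -0.0], [-0.0, 0.001, -1.0]]
force: [0.2, -0.3, -2.9]
opening: 0.113
grasp_force: 30.0
```

```bash
cat > st.py <<'E'
from h import *
s=read_state(); u=np.array([.8916,-.4527]); p=s["position"]; f=s["force"]; R=s["tcp_rot"]
print("t %.2f edge x %.4f z %.4f push %.2f lat %.2f fz %.2f"%(s["time_s"],(p[:2]-[.47825,-.32209])@u-.0762,p[2],-f[:2]@u,f[:2]@[.4527,.8916],f[2]),"M",s["moment"].round(3),"az %.3f"%np.degrees(np.arctan2(R[1,1],R[0,1])),"tilt",R[:2,2].round(4))
E
python3 st.py
```

```text
t 10.15 edge x -0.0299 z 0.0410 push -0.32 lat -0.14 fz -2.88 M [-0.069  0.089  0.044] az -26.929 tilt [ 0.0006 -0.0005]
```

Emit:
send_rows --pt "255 0 0.002 0 0" --pt "255 0 0.002 0 0" --pt "255 0 0.002 0 0" --pt "255 0 0.002 0 0" --pt "255 0 0.002 0 0"

```text
time_s: 10.57
position: [0.5282, -0.3471, 0.041]
tcp_rot: [[0.453, 0.892, -0.0], [0.892, -0.453, 0.0], [0.0, -0.0, -1.0]]
force: [-0.8, -0.5, -3.5]
opening: 0.113
grasp_force: 30.0
```

```bash
python3 st.py
```

```text
t 10.57 edge x -0.0203 z 0.0410 push 0.47 lat -0.76 fz -3.53 M [-0.013  0.197  0.007] az -26.929 tilt [-0.0001  0.0001]
```

Emit:
send_rows --pt "255 0 0.002 0 0" --pt "255 0 0.002 0 0" --pt "255 0 0.002 0 0"

```text
time_s: 10.82
position: [0.5301, -0.3475, 0.0403]
tcp_rot: [[0.452, 0.892, -0.008], [0.892, -0.452, 0.006], [0.001, -0.01, -1.0]]
force: [-9.9, 2.8, -0.3]
opening: 0.113
grasp_force: 30.0
```

```bash
python3 st.py
```

```text
t 10.82 edge x -0.0184 z 0.0403 push 10.12 lat -2.03 fz -0.26 M [ 0.455  1.74  -0.   ] az -26.879 tilt [-0.0082  0.0056]
```

Emit:
send_rows --pt "255 0 0.001 -0.0003 0" --pt "255 0 0.001 -0.0003 0" --pt "255 0 0 0 0"

```text
time_s: 11.07
position: [0.5311, -0.3477, 0.0403]
tcp_rot: [[0.452, 0.892, -0.01], [0.892, -0.452, 0.007], [0.002, -0.012, -1.0]]
force: [-7.0, 3.6, -2.0]
opening: 0.112
grasp_force: 30.0
```

```bash
python3 st.py
```

```text
t 11.07 edge x -0.0175 z 0.0403 push 7.83 lat 0.06 fz -1.96 M [ 0.422  1.473 -0.094] az -26.898 tilt [-0.0097  0.0071]
```

Emit:
send_rows --pt "255 0 0.001 0 0" --pt "255 0 0.001 0 0" --pt "255 0 0.001 0 0" --pt "255 0 0 0 0"

```text
time_s: 11.4
position: [0.5322, -0.3481, 0.0402]
tcp_rot: [[0.452, 0.892, -0.013], [0.892, -0.452, 0.01], [0.003, -0.016, -1.0]]
force: [-11.0, 3.7, 1.1]
opening: 0.114
grasp_force: 30.0
```

```bash
python3 st.py
```

```text
t 11.40 edge x -0.0164 z 0.0402 push 11.50 lat -1.68 fz 1.11 M [ 0.628  2.009 -0.036] az -26.879 tilt [-0.0132  0.0096]
```

Emit:
send_rows --pt "255 0 0.001 -0.0002 0" --pt "255 0 0.001 -0.0002 0" --pt "255 0 0.001 -0.0002 0" --pt "255 0 0 0 0"

```text
time_s: 11.73
position: [0.5367, -0.3504, 0.0408]
tcp_rot: [[0.453, 0.892, -0.009], [0.892, -0.453, 0.007], [0.002, -0.011, -1.0]]
force: [-6.2, 2.2, -3.8]
opening: 0.114
grasp_force: 30.0
```

```bash
python3 st.py
```

```text
t 11.73 edge x -0.0113 z 0.0408 push 6.50 lat -0.80 fz -3.79 M [0.469 1.104 0.064] az -26.913 tilt [-0.0087  0.007 ]
```

Emit:
send_rows --pt "255 0 0.001 0 0" --pt "255 0 0.001 0 0" --pt "255 0 0.001 0 0" --pt "255 0 0.001 0 0" --pt "255 0 0 0 0"

```text
time_s: 12.15
position: [0.541, -0.3525, 0.0407]
tcp_rot: [[0.452, 0.892, -0.008], [0.892, -0.452, 0.006], [0.002, -0.01, -1.0]]
force: [-5.4, 2.2, -3.7]
opening: 0.112
grasp_force: 30.0
```

```bash
python3 st.py
```

```text
t 12.15 edge x -0.0065 z 0.0407 push 5.80 lat -0.47 fz -3.71 M [0.475 1.074 0.02 ] az -26.900 tilt [-0.0077  0.0063]
```

Emit:
send_rows --pt "255 0 0.001 0 0" --pt "255 0 0.001 0 0" --pt "255 0 0.001 0 0" --pt "255 0 0 0 0"

```text
time_s: 12.48
position: [0.5437, -0.3539, 0.0407]
tcp_rot: [[0.452, 0.892, -0.008], [0.892, -0.452, 0.006], [0.002, -0.01, -1.0]]
force: [-4.4, 2.9, -5.0]
opening: 0.114
grasp_force: 30.0
```

```bash
python3 st.py
```

```text
t 12.48 edge x -0.0034 z 0.0407 push 5.25 lat 0.57 fz -4.96 M [0.419 1.041 0.031] az -26.903 tilt [-0.0075  0.0062]
```

Emit:
send_rows --pt "255 0 0.001 0 0" --pt "255 0 0.001 0 0" --pt "255 0 0 0 0"

```text
time_s: 12.73
position: [0.5452, -0.3546, 0.0405]
tcp_rot: [[0.452, 0.892, -0.008], [0.892, -0.452, 0.007], [0.002, -0.01, -1.0]]
force: [-6.9, 3.2, -4.4]
opening: 0.111
grasp_force: 30.0
```

```bash
python3 st.py
```

```text
t 12.73 edge x -0.0018 z 0.0405 push 7.65 lat -0.24 fz -4.36 M [0.434 1.111 0.003] az -26.898 tilt [-0.0084  0.0067]
```

Emit:
send_rows --pt "255 0 0.001 0 0" --pt "255 0 0.001 0 0" --pt "255 0 0 0 0"

```text
time_s: 12.98
position: [0.5453, -0.3547, 0.0402]
tcp_rot: [[0.452, 0.892, -0.012], [0.892, -0.452, 0.009], [0.002, -0.015, -1.0]]
force: [-8.3, 3.8, -3.2]
opening: 0.113
grasp_force: 30.0
```

```bash
python3 st.py
```

```text
t 12.98 edge x -0.0017 z 0.0402 push 9.07 lat -0.38 fz -3.16 M [ 0.549  1.659 -0.   ] az -26.873 tilt [-0.0122  0.0089]
```

Emit:
send_rows --pt "255 0 0.001 -0.0002 0" --pt "255 0 0.001 -0.0002 0" --pt "255 0 0 0 0"

```text
time_s: 13.23
position: [0.5454, -0.3547, 0.0403]
tcp_rot: [[0.452, 0.892, -0.016], [0.892, -0.452, 0.011], [0.003, -0.019, -1.0]]
force: [-10.6, 4.1, -1.6]
opening: 0.113
grasp_force: 30.0
```

```bash
python3 st.py
```

```text
t 13.23 edge x -0.0016 z 0.0403 push 11.27 lat -1.12 fz -1.65 M [ 0.694  2.196 -0.041] az -26.854 tilt [-0.0159  0.0112]
```

Emit:
send_rows --pt "255 0 0.001 -0.0002 0" --pt "255 0 0.001 -0.0002 0" --pt "255 0 0.001 -0.0002 0" --pt "255 0 0 0 0"

```text
time_s: 13.57
position: [0.5456, -0.3548, 0.0405]
tcp_rot: [[0.451, 0.892, -0.021], [0.892, -0.451, 0.014], [0.003, -0.026, -1.0]]
force: [-14.9, 5.0, 0.2]
opening: 0.111
grasp_force: 30.0
```

```bash
python3 st.py
```

```text
t 13.57 edge x -0.0014 z 0.0405 push 15.56 lat -2.32 fz 0.20 M [0.795 2.977 0.029] az -26.820 tilt [-0.0214  0.0144]
```

Emit:
send_rows --pt "255 0 0.001 -0.0002 0" --pt "255 0 0 0 0" --pt "255 0 0 0 0" --pt "255 0 0 0 0" --pt "255 0 0 0 0" --pt "255 0 0 0 0" --pt "255 0 0 0 0" --pt "255 0 0 0 0"

```text
time_s: 14.23
position: [0.5456, -0.3548, 0.0405]
tcp_rot: [[0.451, 0.892, -0.023], [0.892, -0.451, 0.016], [0.003, -0.028, -1.0]]
force: [-16.8, 5.2, 1.2]
opening: 0.112
grasp_force: 30.0
```

```bash
python3 st.py; python3 - <<'E'
from h import *
c=calibration("wrist");p,d=capture("wrist"); cv2.imwrite("pics/wrist4.png",p); np.save("pics/wrist4.npy",d)
q,e=capture("scene"); cv2.imwrite("pics/c4.png",np.hstack([p[0:400,240:640],cv2.resize(q[200:320,240:430],(400,400))])); 
E
```

```text
t 14.23 edge x -0.0014 z 0.0405 push 17.39 lat -2.95 fz 1.21 M [0.88  3.225 0.014] az -26.823 tilt [-0.0231  0.0156]
```

View pics/c4.png

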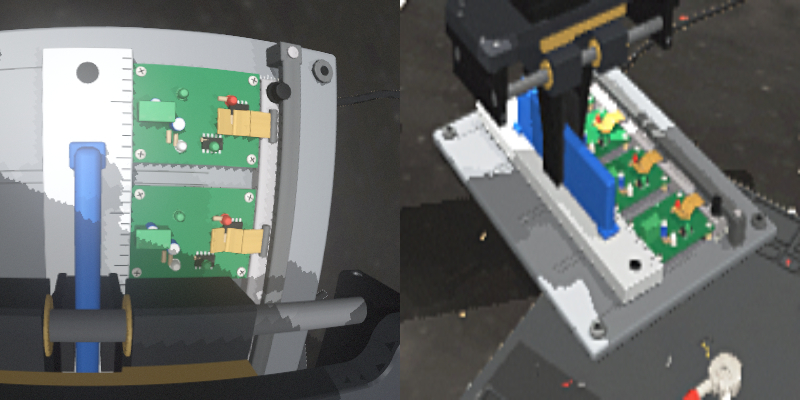

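The boards sit in line against the bar under the fingers, and a push of 17.4 N was held. Next I back off gently.

Emit:
send_rows --pt "255 0 -0.002 0.0004 0" --pt "255 0 -0.002 0.0004 0" --pt "255 0 -0.002 0.0004 0" --pt "255 0 -0.002 0 0" --pt "255 0 -0.002 0 0" --pt "255 0 -0.003 0 0" --pt "255 0 -0.004 0 0" --pt "255 0 -0.006 0 0" --pt "255 0 -0.008 0 0" --pt "255 0 -0.008 0 0" --pt "255 0 -0.008 -0.002 0" --pt "255 0 -0.01 -0.01 0" --pt "255 0 -0.015 -0.01 0" --pt "255 0 -0.018 0 0" --pt "255 0 -0.02 0 0" --pt "255 0 -0.008 0 0" --pt "255 0 0 0 0" --pt "255 0 0 0 0"

```text
time_s: 15.83
position: [0.4511, -0.3083, 0.0649]
tcp_rot: [[0.453, 0.891, 0.002], [0.891, -0.453, -0.002], [-0.001, 0.002, -1.0]]
force: [0.9, -0.6, -2.7]
opening: 0.114
grasp_force: 30.0
```

```bash
python3 st.py; python3 - <<'E'
from h import *
c=calibration("wrist");p,d=capture("wrist"); cv2.imwrite("pics/wrist5.png",p)
a=np.radians(-26.9); R=np.array([[np.cos(a),-np.sin(a)],[np.sin(a),np.cos(a)]]); O=np.array([.564,-.365])
for n in ("wrist","scene","side"):
    if n!="wrist": p,d=capture(n); cv2.imwrite(f"pics/{n}5.png",p); P,C=cloud(p,d,calibration(n))
    else: P,C=fcloud(p,d,c)
    L=(P[:,:2]-O)@R; z=P[:,2]; hs=cv2.cvtColor(C[None],cv2.COLOR_BGR2HSV)[0].astype(int)
    gr=(abs(L[:,0])<.08)&(abs(L[:,1])<.13)&(hs[:,0]>45)&(hs[:,0]<90)&(hs[:,1]>90)&(z>.016)&(z<.024)
    print(n,[(round(float(y),3),*np.percentile(L[m,0],[1,99]).round(4).tolist()) for y in np.arange(-.11,.112,.01) for m in [gr&(abs(L[:,1]-y)<.005)] if m.sum()>8])
E
```

```text
t 15.83 edge x -0.1067 z 0.0649 push -1.13 lat -0.13 fz -2.74 M [-0.112  0.064 -0.015] az -26.962 tilt [ 0.0017 -0.0016]
wrist [(-0.08, -0.0012, 0.0399), (-0.07, -0.0014, 0.0406), (-0.06, -0.0012, 0.0406), (-0.05, -0.0014, 0.0403), (-0.02, -0.0012, 0.0403), (-0.01, -0.0011, 0.0408), (-0.0, -0.0013, 0.0401), (0.01, -0.0012, 0.0598), (0.02, -0.0015, 0.0591), (0.03, -0.0015, 0.0597), (0.04, -0.0011, 0.0594), (0.05, -0.0011, 0.0588), (0.06, -0.0011, 0.0595), (0.07, -0.0013, 0.0594), (0.08, -0.0013, 0.0585), (0.09, -0.0014, 0.0597), (0.1, -0.001, 0.0603), (0.11, -0.0008, 0.0594)]
scene [(-0.11, 0.0002, 0.0604), (-0.1, -0.0003, 0.0596), (-0.09, -0.0013, 0.0605), (-0.08, -0.0002, 0.0496), (-0.07, -0.0012, 0.0583), (-0.05, -0.0007, 0.0595), (-0.04, -0.0008, 0.0603), (-0.03, -0.0005, 0.06), (-0.02, 0.0003, 0.0564), (-0.01, 0.0005, 0.0596), (-0.0, 0.0029, 0.0593), (0.01, -0.0009, 0.0568), (0.02, -0.0006, 0.0611), (0.03, -0.0012, 0.0544), (0.04, 0.0007, 0.0587), (0.05, -0.0, 0.0538), (0.06, -0.0013, 0.0583), (0.07, -0.0007, 0.0576), (0.08, -0.0001, 0.0606), (0.09, -0.0004, 0.0404), (0.1, 0.0007, 0.0611), (0.11, 0.0147, 0.0542)]
side [(-0.1, 0.0393, 0.0562), (-0.09, -0.0012, 0.0539), (-0.08, -0.0029, 0.0566), (-0.07, -0.0019, 0.0569), (-0.06, 0.0001, 0.0583), (-0.05, 0.0049, 0.0464), (-0.04, -0.0019, 0.0578), (-0.03, -0.0016, 0.0354), (-0.02, -0.0016, 0.058), (-0.01, -0.0004, 0.058), (-0.0, 0.0038, 0.0581), (0.01, 0.0006, 0.0569), (0.02, -0.002, 0.0576), (0.03, -0.0011, 0.0493), (0.04, -0.0021, 0.0582), (0.05, -0.0009, 0.0578), (0.07, -0.0026, 0.056), (0.08, -0.0014, 0.0519), (0.09, -0.0017, 0.057), (0.1, -0.0014, 0.0577), (0.11, -0.0009, 0.0569)]
```

View pics/wrist5.png

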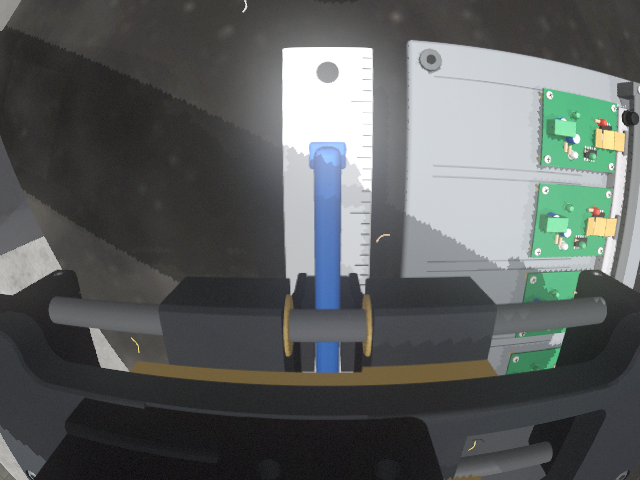

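Emit:
send_rows --pt "255 0 -0.01 0 0" --pt "255 0 0 0.015 0" --pt "255 0 0 0.012 0" --pt "255 0 0 0.006 0" --pt "255 0 0 0.003 0" --pt "255 0 0 0.001 0" --pt "255 0 0 0.0005 0" --pt "255 0 0 0 0" --pt "255 0 0 0 0"

```text
time_s: 16.73
position: [0.4421, -0.3033, 0.0281]
tcp_rot: [[0.452, 0.892, 0.001], [0.892, -0.452, -0.001], [-0.0, 0.001, -1.0]]
force: [-1.0, 1.5, 6.1]
opening: 0.113
grasp_force: 30.0
```

Emit:
send_rows --pt "255 0 0 -0.001 0" --pt "0 0 0 0 0" --pt "0 0 0 0 0" --pt "0 0 0 0 0" --pt "0 0 0 0 0" --pt "0 0 0 0 0" --pt "0 0 0 0 0" --pt "0 0 0 0 0" --pt "0 0 0 0 0" --pt "0 0 0 0 0" --pt "0 0 0 0 0" --pt "0 0 0 0 0"

```text
time_s: 17.73
position: [0.4416, -0.3031, 0.0278]
tcp_rot: [[0.453, 0.892, 0.0], [0.892, -0.453, -0.0], [-0.0, 0.0, -1.0]]
force: [0.1, 0.0, 1.6]
opening: 0.865
grasp_force: 0.0
```

Emit:
send_rows --pt "0 0 0 -0.005 0" --pt "0 0 0 -0.015 0" --pt "0 0 0 -0.03 0" --pt "0 0 0 -0.03 0" --pt "0 0 0 -0.03 0" --pt "0 0 0 -0.03 0" --pt "0 0 0 0 0" --pt "0 0 0 0 0" --pt "0 0 0 0 0"

```text
time_s: 18.48
position: [0.4412, -0.3027, 0.1677]
tcp_rot: [[0.453, 0.892, -0.0], [0.892, -0.453, 0.0], [0.0, -0.001, -1.0]]
force: [0.4, -0.2, -0.7]
opening: 1.001
grasp_force: 0.0
```

```bash
python3 - <<'E'
from h import *
print(read_state()["position"],read_state()["force"])
c=calibration("wrist");p,d=capture("wrist"); q,_=capture("scene")
cv2.imwrite("pics/f6.png",np.hstack([p[:,240:],q[160:400,160:460].repeat(2,0)[:480].repeat(2,1)[:,:400]]))
a=np.radians(-26.9); R=np.array([[np.cos(a),-np.sin(a)],[np.sin(a),np.cos(a)]]); O=np.array([.564,-.365])
P,C=fcloud(p,d,c); L=(P[:,:2]-O)@R; z=P[:,2]; hs=cv2.cvtColor(C[None],cv2.COLOR_BGR2HSV)[0].astype(int)
m=(abs(L[:,0]+.137)<.03)&(abs(L[:,1])<.13)&(hs[:,1]<40)&(hs[:,2]>120)&(z>.003)&(z<.03)
print("foot z",np.percentile(z[m],[5,50,95]),np.percentile(L[m,0],[1,99]))
A=np.c_[L[m],np.ones(m.sum())]; print("plane",np.linalg.lstsq(A,z[m],rcond=None)[0])
E
```

```text
[ 0.44119368 -0.30267321  0.16766048] [ 0.4444078  -0.2142444  -0.67469096]
foot z [0.00970078 0.01148351 0.01340508] [-0.15530168 -0.11581774]
plane [ 0.00544571 -0.01279834  0.01255992]
```

View pics/f6.png

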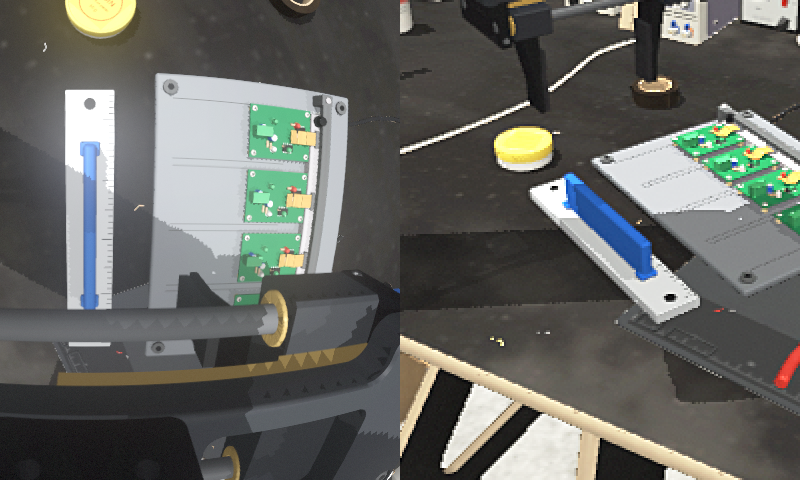

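The rule is at rest in front of the carrier. Its right end lies on the thin mat, which gives a tilt of about 0.014 rad and a height of about 1.5 mm, both within limits. The boards stand in line, so I'm handing in.

```bash
python3 -c "
from rig import *
print(hand_in())"
```

```text
the job is handed in; nothing more can be done
None
```

I pressed all four boards into one line against the stop bar with a push of about 17 N, laid the straightedge down in front of the carrier, and handed the job in at about 18.5 s; no verdict was returned.

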